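# Post the maple offcut through the dust flap

### The job

Push the maple offcut along the grey ledge with your fingertips, nose first through the hanging flap, until it drops off the end of the ledge into the offcut box; then draw the fingers back out so that the flap swings shut behind them. Do not grip or lift the offcut, only push it, and leave the glue bottle, the cup and the mallet alone.

Things in the scene. Friction and masses are not known exactly. Their poses are not given: they have to be found in the camera images.
- doorway (a point): Middle of the threshold, at ledge-top level (90 mm above the bench). x points through the doorway into the box (feed direction), y left, z up; x, y, z below are in this frame. Doorway at x = 0: clear opening y -55 to 55, z 0 to 56 mm, between two posts 18 mm thick (x), 34 wide, 63 high. The box unit is fixed; its place and turn on the bench vary.
- ledge_end (a point): Middle of the inner end of the ledge, x = 34 mm. The ledge is a flat grey laminate top 200 mm wide, level from x = -190 mm (outer end) through the doorway to here, open above in front of the doorway. The offcut topples off here only once its centre is past x = 34 mm, that is, once its rear end is pushed to about 11 mm short of the doorway plane; the flap lying on its tail makes it need some 10 to 15 mm more.
- lintel (a point): Middle of the underside of the lintel over the doorway, a bar 10 mm thick (x), spanning z = 56 to 63 mm. Nothing is behind it: the box is open above. Upright fingers can come up to the lintel's front face but not under it; leaned about 30 degrees with the tips forward (easier this far out than over the outer ledge) they reach some 10 mm in below it, and the gripper's body passes above.
- box_floor (a point): Centre of the offcut box's inner floor, 84 mm below the ledge top; the space inside runs from x = 34 to 174 mm and y = -83 to 83 mm. Its plywood walls rise to z = 30 mm.
- flap (a joint): Angle of the grey flap that closes the doorway: 104 mm wide, 53 mm high, 4 mm thick, 20 g, hanging freely from a pin under the lintel (x = 0, z = 55 mm). 0 = hanging shut, grows as its lower edge swings into the box (up to 1.4 rad). It opens inwards only, needs well under 1 N, and falls shut by its own weight. The offcut passing under it holds it open at about 1 rad.
- offcut_center (a point): Centre (half-way up) of the maple offcut, a pale wooden block 90 mm long (its x), 44 mm wide (its y) and 28 mm high, 60 to 120 g, lying loose on the ledge in front of the flap, roughly in line with the doorway (up to 0.3 rad askew and 15 mm to a side). Its x axis points roughly at the flap, so its rear end, the one to push, is 45 mm from the centre along -x.
- glue: White glue bottle, 56 mm across, 110 mm high, standing on the bench left of the box; origin at the centre of its underside. To be left alone.
- cup: White cup, 72 mm across, 85 mm high, standing on the bench right of the box; origin at the centre of its underside. To be left alone.
- mallet: Round wooden carving mallet standing on its head (80 mm across, handle up, 178 mm high), on the bench left of the box; origin at the centre of its underside. To be left alone.
There are look-alikes about, which are no part of the job. What is meant by the part that bears offcut_center is not pink or turquoise, and is the larger of those in its own colour.

How it is judged:
By the outcome, as a careful person would: the job done as asked, in the order asked, and still so for the second after the job is handed in, with the robot touching nothing.
It also fails if it takes over 38 s, if anything falls off the work surface, if the arm or the gripper's body presses on something with over 40 N, if the wrist force passes 120 N, or if a joint passes its speed limit or range.

### The arm

A 6-joint arm with a two-finger parallel gripper is mounted at the origin on the work surface. World frame = base frame: x ahead of the robot, y to its left, z up, the work surface at z = 0. Lengths are in mm, angles in degrees, forces in N, time in s.
With the tool pointing down it reaches from about 325 to 925 mm from the base axis. Payload 3.1 kg.
Tool frame: the origin (TCP) lies at the very end of the fingers, on their centre line; the grasp point (between the pads) lies grasp_offset behind it (grasp_offset is the distance from the TCP to the grasp point, in mm); z points along the fingers, y is the line along which they close (so a half turn about z gives the same grasp; the last joint's range is limited). The gripper opens to 85 mm and grips with 20 to 120 N. Pads are 22 mm wide; open, the fingers measure 114 mm over their backs; the gripper's body (76 mm by 85 mm) begins 54 mm behind the grasp point. The pads swing forward as they close: fully open they stand 13 mm farther back than shut.
Start: joints at [58.488, 12.427, 92.441, -0, 75.132, -6.429], TCP at [264.951, 566.074, 231.3] pointing down, gripper open.
Joint ranges: [-157.48, 157.48], [-44.54, 120.13], [17.64, 146.25], [-64.5, 244.5], [7.68, 150.69], [-147.95, 147.95]. Speed limits (degrees/s): [159.86, 159.86, 180, 180, 180, 180].

### API

Orientations are given as [roll, pitch, yaw] about the fixed x, y, z axes, in that order (R = Rz(yaw) Ry(pitch) Rx(roll)).
In Python, from station import * gives the robot as it stands. Calls block until the motion is done:
- goto(position, orientation): joint-space move of the TCP to a pose.
- move_l(position, attitude=None, speed=150): straight line of the TCP; attitude=None keeps the orientation; speed is the mean speed in mm/s.
- move_j(angles): joint-space move.
- grip(opening, squeeze=None): finger opening in mm; squeeze is the grip in N (None keeps the last); returns when the fingers have stopped.
- wait(seconds).
- solve_ik(position, orientation): joint angles nearest the present ones, or None.
- get_obs(): the state.
- get_image(name): name is "side" or "top" or "wrist"; returns the picture (384x512x3 uint8, red, green, blue); there is no depth.
- get_calibration(name): a dict with "fx", "fy", "cx", "cy" (pixels), "R" (3x3) and "t" (3): a world point X has camera coordinates R X + t; the wrist camera has in their place "mount" (4x4, takes a point from camera to tool coordinates, whose origin is the TCP and whose axes are the flange's). Camera axes: x right, y down, z forward; pixel columns grow to the right and rows downward; lengths in mm; the calibration is good to about 2 mm. A picture is of the moment at which its call begins: read the wrist's pose just before it. get_calibration takes no time and is no camera call.
A pose or a line that the arm cannot do raises Unreachable and nothing moves.
- sign_off(): hands the job in; it is judged then, once.
Trained networks look in the newest picture that a camera, given by its name, has taken for a name from the list of things; names that differ only in an ending like _2 or _b are one class to them, and where a whole thing is asked for, a point or a joint stands for the part that bears it (a point fixed in the world has none). Each returns a list of dicts, best first, with "score" (0 to 1); they miss things now and then, are a little off and sometimes report something else, mostly with a low value. They report only what shows in the picture. A call takes as long as a camera call. They do not tell look-alikes from the thing itself.
- spot_in(name, camera): "extent" ([centre column, centre row, width, height] in pixels, round what is visible of it).
- regions_of(name, camera): "region" (384x512 bool, what is visible of it) and "extent" ([centre column, centre row, width, height] in pixels, round what is visible of it).
The state is a dict: "t": time; "joint_pos": joint angles; "qvel": joint speeds; "effort": joint torques, N m; "tcp_pos": TCP position; "ee_rot": TCP orientation; "wrist_force": force on the tool from outside, world axes, zero at the start; "moment": the same for the moment, N m; "grip_width": finger opening in mm; "grip_force": force on a finger pad.
Only numpy, scipy, OpenCV 4.12 (cv2) and the standard library are available. Lean on these libraries where they do the work, as an engineer would, in place of code of your own. Each camera call takes 0.05 s, during which the arm holds its last target. There are 200 camera calls.

## Working session

There is one attempt and no reset: what is moved stays moved. The work goes in short steps, each a Python script; the robot and the scene stay as the last script left them, time stands still between calls to the robot, and variables do not carry over. Pictures are saved under pics/ and viewed, at most 10 in all, crops included, and the job is handed in when it is done.

```bash
mkdir -p pics; ls; python3 - <<'E'
from station import *
import cv2,numpy as np
a=get_image("top");b=get_image("side")
cv2.imwrite("pics/top.png",cv2.cvtColor(a,cv2.COLOR_RGB2BGR));cv2.imwrite("pics/side.png",cv2.cvtColor(b,cv2.COLOR_RGB2BGR))
for c in("top","side"):
  for n in("offcut_center","flap","glue","cup","mallet"):
    print(c,n,[(np.round(r["extent"]),round(r["score"],2)) for r in spot_in(n,c)])
  k=get_calibration(c);print({q:np.round(v,3).tolist() for q,v in k.items()})
o=get_obs();print(o["t"],o["tcp_pos"],o["ee_rot"],o["grip_width"]); print(get_calibration("wrist"))
E
```

```text
pics
top offcut_center [(array([319., 235.,  30.,  22.]), 0.94), (array([239., 182.,  22.,  39.]), 0.92), (array([224., 279.,  20.,  32.]), 0.85), (array([317., 141.,  38.,  23.]), 0.64)]
top flap [(array([175., 214.,  26.,  31.]), 0.69)]
top glue [(array([175., 213.,  29.,  28.]), 0.95)]
top cup [(array([334., 187.,  33.,  34.]), 0.56)]
top mallet [(array([151., 139.,  37.,  43.]), 0.98)]
{'fx': 373.592, 'fy': 373.592, 'cx': 253.267, 'cy': 192.274, 'R': [[-0.026, -0.999, 0.033], [-0.983, 0.02, -0.183], [0.183, -0.037, -0.982]], 't': [30.038, 547.219, 861.575]}
side offcut_center [(array([354., 232.,  42.,  38.]), 0.88), (array([256., 187.,  38.,  34.]), 0.77), (array([169., 252.,  30.,  19.]), 0.56), (array([278., 299.,  30.,  34.]), 0.56)]
side flap [(array([275., 167.,  36.,  26.]), 0.72), (array([325., 261.,  34.,  50.]), 0.3)]
side glue [(array([197., 180.,  24.,  39.]), 0.61), (array([233., 125.,  29.,  59.]), 0.54)]
side cup [(array([327., 264.,  37.,  47.]), 0.79), (array([270., 191., 158., 154.]), 0.68)]
side mallet [(array([233., 126.,  31.,  59.]), 0.55), (array([256., 187.,  38.,  37.]), 0.46)]
{'fx': 370.249, 'fy': 370.249, 'cx': 249.9, 'cy': 189.802, 'R': [[0.74, -0.672, -0.015], [-0.506, -0.543, -0.67], [0.442, 0.504, -0.742]], 't': [-370.729, 370.235, 653.994]}
0.6 [264.95423634 566.10116594 231.36244585] [1.79995170e+02 2.06349115e-04 1.54915799e+02] 85.35449066038038
{'fx': 343.99536776957115, 'fy': 343.99536776957115, 'cx': 259.52846232259213, 'cy': 194.90702106318108, 'mount': array([[ 2.62742432e-04, -9.58494330e-01, -2.85111470e-01,
         7.12561721e+01],
       [ 9.99998631e-01, -2.13970591e-04,  1.64087285e-03,
         2.45902751e-01],
       [-1.63377279e-03, -2.85111510e-01,  9.58492962e-01,
        -1.42508895e+02],
       [ 0.00000000e+00,  0.00000000e+00,  0.00000000e+00,
         1.00000000e+00]])}
```

```bash
python3 - <<'E'
import cv2,numpy as np
a=cv2.imread("pics/top.png")[110:310,120:380];b=cv2.imread("pics/side.png")[80:340,130:400]
cv2.imwrite("pics/topc.png",cv2.resize(a,None,fx=3,fy=3,interpolation=2)[:600,:800])
cv2.imwrite("pics/sidec.png",cv2.resize(b,(594,572),interpolation=2))
E
```

```text
(no output)
```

View pics/topc.png

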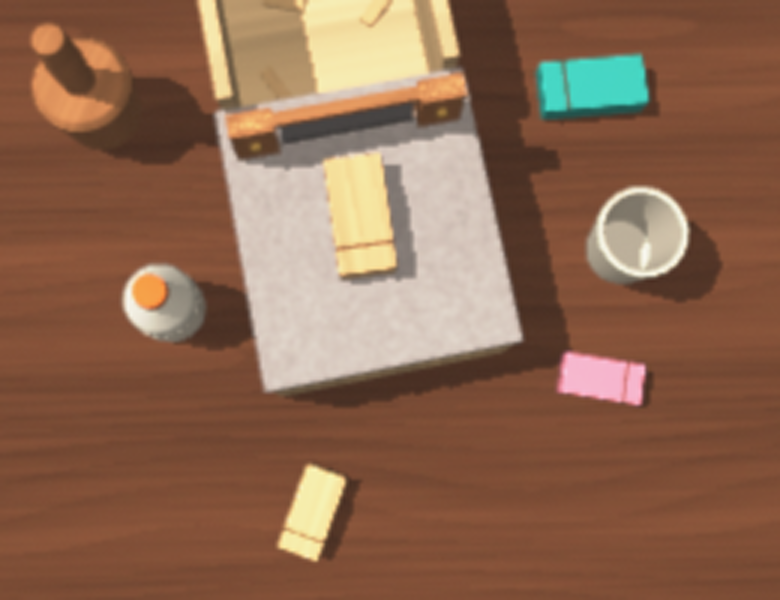

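View pics/sidec.png

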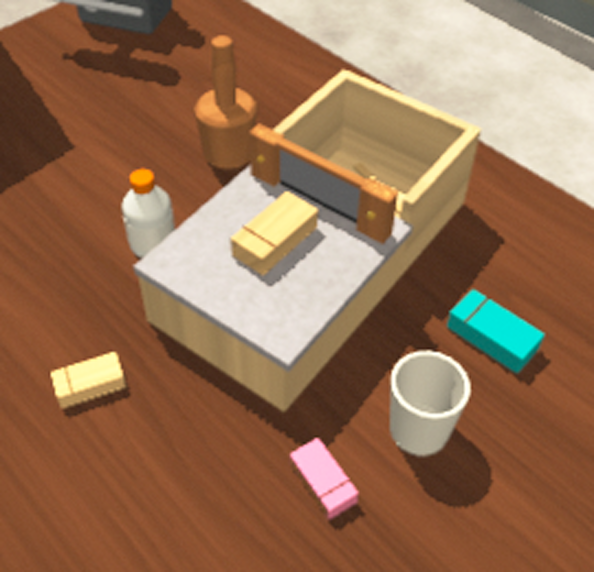

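The things that could be taken for the offcut are:
- the pale block on the ledge, top (239,182)
- a smaller pale block on the bench, top (224,279)
- the turquoise block, top (317,141)
- the pink block, top (319,235)

I choose the pale one on the ledge: it is the larger of the two pale ones and lies in front of the flap. Both close crops confirm this. The ledge's outer corners are at top (208,240) and (294,224).

```bash
cat > h.py <<'E'
from station import *
import numpy as np,cv2
from scipy.spatial.transform import Rotation as Ro
def camRT(c,obs=None):
    k=get_calibration(c)
    if c!="wrist": return k,np.array(k["R"]),np.array(k["t"])
    T=np.eye(4);T[:3,:3]=Ro.from_euler("xyz",obs["ee_rot"],degrees=True).as_matrix();T[:3,3]=obs["tcp_pos"]
    M=np.linalg.inv(T@np.array(k["mount"]));return k,M[:3,:3],M[:3,3]
def back(c,uv,z,obs=None):
    k,R,t=camRT(c,obs);uv=np.atleast_2d(uv).astype(float)
    d=np.c_[(uv[:,0]-k["cx"])/k["fx"],(uv[:,1]-k["cy"])/k["fy"],np.ones(len(uv))]@R
    o=-R.T@t;return o+d*((z-o[2])/d[:,2])[:,None]
E
python3 - <<'E'
from h import *
np.set_printoptions(precision=1,suppress=True)
T=lambda p:np.array(p)/3+[120,110]-.33
S=lambda p:np.array(p)/2.2+[130,80]-.27
tl=back("top",T([[264,391],[522,341],[218,115],[470,130]]),90);print("ledge top",tl)
sl=back("side",S([[137,267],[290,361]]),90);print("ledge side",sl)
tb=back("top",T([[323,158],[381,152],[395,265],[340,272]]),118);print("block top",tb,tb.mean(0))
sb=back("side",S([[290,195],[318,206],[266,255],[232,237]]),118);print("block side",sb,sb.mean(0))
# lintel top z=153: ends front
print("posts top", back("top",T([[229,124],[466,78]]),153))
print("posts side", back("side",S([[253,132],[396,190]]),153))
E
```

```text
ledge top [[432.3 125.3  90. ]
 [465.7 -72.3  90. ]
 [650.  160.7  90. ]
 [634.4 -38.5  90. ]]
ledge side [[433.6 119.3  90. ]
 [470.  -71.4  90. ]]
block top [[605.9  77.5 118. ]
 [609.8  33.2 118. ]
 [522.1  24.7 118. ]
 [517.7  66.  118. ]] [563.9  50.4 118. ]
block side [[601.4  67.7 118. ]
 [611.6  35.8 118. ]
 [525.7  22.5 118. ]
 [516.8  64.  118. ]] [563.9  47.5 118. ]
posts top [[623.2 144.7 153. ]
 [655.9 -30.4 153. ]]
posts side [[614.3 140.  153. ]
 [659.6 -25.4 153. ]]
```

```bash
cat >> h.py <<'E'
def att(yaw,lean,s=1):
    a,y=np.radians([lean,yaw]);f=np.array([np.cos(y),np.sin(y),0]);up=np.array([0,0,1.])
    z=np.sin(a)*f-np.cos(a)*up;x=s*(np.cos(a)*f+np.sin(a)*up)
    return Ro.from_matrix(np.c_[x,np.cross(z,x),z]).as_euler("xyz",degrees=True)
D=np.array([637.,57.4,90.]);YAW=9.5
def W(x,y,z,D=D,yaw=YAW):
    c,s=np.cos(np.radians(yaw)),np.sin(np.radians(yaw));return D+[c*x-s*y,s*x+c*y,z]
E
python3 - <<'E'
from h import *
for s in(1,-1):
  for lean in(0,15,25,30,35):
    for x,z in((-190,80),(-150,80),(-150,10),(-100,10),(-50,10),(-5,10),(5,10)):
      q=solve_ik(W(x,0,z),att(YAW,lean,s)); print(s,lean,x,z,None if q is None else np.round(q).tolist())
E
```

```text
1 0 -190 80 [-6.0, -6.0, 119.0, -0.0, 67.0, 75.0]
1 0 -150 80 [-4.0, -1.0, 114.0, -0.0, 67.0, 76.0]
1 0 -150 10 [-4.0, 5.0, 116.0, -0.0, 59.0, 76.0]
1 0 -100 10 [-3.0, 11.0, 110.0, -0.0, 59.0, 77.0]
1 0 -50 10 [-2.0, 16.0, 103.0, -0.0, 61.0, 78.0]
1 0 -5 10 [-1.0, 21.0, 96.0, -0.0, 62.0, 79.0]
1 0 5 10 [-1.0, 22.0, 95.0, -0.0, 63.0, 79.0]
1 15 -190 80 [-9.0, -16.0, 128.0, 6.0, 54.0, 69.0]
1 15 -150 80 [-7.0, -10.0, 124.0, 5.0, 52.0, 71.0]
1 15 -150 10 [-7.0, -4.0, 127.0, 6.0, 43.0, 69.0]
1 15 -100 10 [-5.0, 3.0, 120.0, 6.0, 43.0, 72.0]
1 15 -50 10 [-4.0, 9.0, 114.0, 5.0, 43.0, 73.0]
1 15 -5 10 [-3.0, 14.0, 108.0, 5.0, 44.0, 75.0]
1 15 5 10 [-3.0, 15.0, 106.0, 4.0, 44.0, 75.0]
1 25 -190 80 [-12.0, -23.0, 135.0, 12.0, 45.0, 62.0]
1 25 -150 80 [-9.0, -16.0, 131.0, 12.0, 43.0, 64.0]
1 25 -150 10 [-9.0, -9.0, 133.0, 15.0, 32.0, 60.0]
1 25 -100 10 [-7.0, -2.0, 127.0, 13.0, 31.0, 63.0]
1 25 -50 10 [-5.0, 5.0, 121.0, 12.0, 31.0, 66.0]
1 25 -5 10 [-4.0, 10.0, 115.0, 11.0, 32.0, 69.0]
1 25 5 10 [-4.0, 11.0, 113.0, 11.0, 32.0, 69.0]
1 30 -190 80 [-13.0, -26.0, 139.0, 17.0, 41.0, 57.0]
1 30 -150
[... 1789 characters left out ...]
123.0]
-1 30 -150 80 [-11.0, -19.0, 134.0, 16.0, 38.0, -121.0]
-1 30 -150 10 [-11.0, -11.0, 137.0, 22.0, 27.0, -127.0]
-1 30 -100 10 [-8.0, -3.0, 130.0, 20.0, 26.0, -124.0]
-1 30 -50 10 [-6.0, 3.0, 124.0, 18.0, 25.0, -120.0]
-1 30 -5 10 [-5.0, 8.0, 118.0, 17.0, 25.0, -117.0]
-1 30 5 10 [-4.0, 9.0, 117.0, 16.0, 25.0, -117.0]
-1 35 -190 80 [-15.0, -29.0, 142.0, 23.0, 37.0, -130.0]
-1 35 -150 80 [-12.0, -21.0, 137.0, 23.0, 33.0, -127.0]
-1 35 -150 10 [-12.0, -12.0, 140.0, 33.0, 23.0, -139.0]
-1 35 -100 10 [-9.0, -5.0, 133.0, 32.0, 20.0, -136.0]
-1 35 -50 10 [-7.0, 2.0, 127.0, 29.0, 19.0, -131.0]
-1 35 -5 10 [-5.0, 7.0, 121.0, 26.0, 19.0, -127.0]
-1 35 5 10 [-5.0, 8.0, 120.0, 26.0, 19.0, -126.0]
```

```bash
python3 - <<'E'
from h import *
grip(14)
goto(W(-150,0,125),att(YAW,0,1))
o=get_obs();im=get_image("wrist");cv2.imwrite("pics/w1.png",cv2.cvtColor(im,cv2.COLOR_RGB2BGR))
r=regions_of("offcut_center","wrist")
for q in r:print(np.round(q["extent"]),q["score"])
print(o["t"],o["tcp_pos"],o["ee_rot"],o["grip_width"],o["wrist_force"])
import pickle;pickle.dump(o,open("o1.pkl","wb"))
E
```

```text
[251.  82.  70. 142.] 0.85
[416. 238.  74.  48.] 0.63
[188. 274.  43.  48.] 0.62
[483.   4.  58.   8.] 0.49
3.3583 [489.1824973   33.25600325 215.11254631] [-1.79985089e+02 -1.65537281e-02  9.56697393e+00] 14.10218841497183 [-0.44280058  0.31149834 -0.06251527]
```

View pics/w1.png

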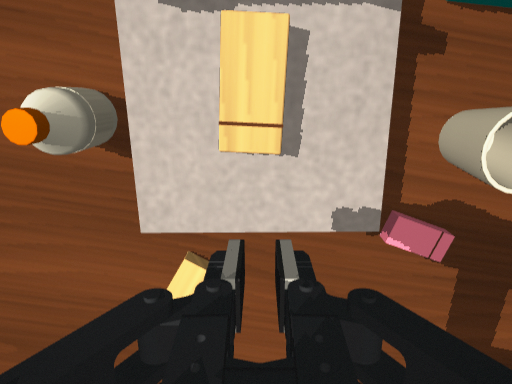

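The offcut's top face has its corners at (222,11), (289,13), (281,154) and (219,152). The ledge's outer corners are at (141,233) and (380,232), and the line between the fingertips lies left of the offcut's axis by very little.

```bash
python3 - <<'E'
from h import *
import pickle;o=pickle.load(open("o1.pkl","rb"));np.set_printoptions(precision=1,suppress=True)
l=back("wrist",[[141,233],[380,232],[117,0],[401,0]],90,o)
b=back("wrist",[[222,11],[289,13],[281,154],[219,152]],118,o)
c,s=np.cos(np.radians(YAW)),np.sin(np.radians(YAW))
f=lambda p:(p-D)@np.array([[c,-s,0],[s,c,0],[0,0,1]])
print(f(l));print(f(b),f(b).mean(0))
E
```

```text
[[-188.7   99.8    0. ]
 [-187.5 -100.5    0. ]
 [ -14.2   99.7    0. ]
 [ -13.9  -97.7    0. ]]
[[ -26.8   24.1   28. ]
 [ -27.9  -18.    28. ]
 [-117.1  -14.6   28. ]
 [-115.8   28.8   28. ]] [-71.9   5.1  28. ]
```

```bash
python3 - <<'E'
from h import *
A=att(YAW,30,1)
goto(W(-150,6,60),A)
move_l(W(-147,6,10),A,80)
o=get_obs();print(o["t"],o["wrist_force"])
for x in(-125,-100,-70,-45):
  move_l(W(x,6,10),A,50);o=get_obs();print(x,round(o["t"],2),np.round(o["wrist_force"],2),np.round(o["tcp_pos"]-W(x,6,10),1))
im=get_image("side");cv2.imwrite("pics/s2.png",cv2.resize(cv2.cvtColor(im,cv2.COLOR_RGB2BGR)[80:290,160:400],None,fx=2.5,fy=2.5))
E
```

```text
4.9083 [-0.41713964  0.57213972  0.23814166]
-125 5.5 [ 0.35 -0.09  0.21] [ 0.   0.1 -0.2]
-100 6.15 [-0.77 -0.25 -0.04] [ 0.1  0.1 -0.1]
-70 6.9 [-0.63  1.08  0.52] [ 0.1  0.1 -0.1]
-45 7.55 [ 0.29 -0.28  0.7 ] [ 0.2  0.1 -0.1]
```

View pics/s2.png

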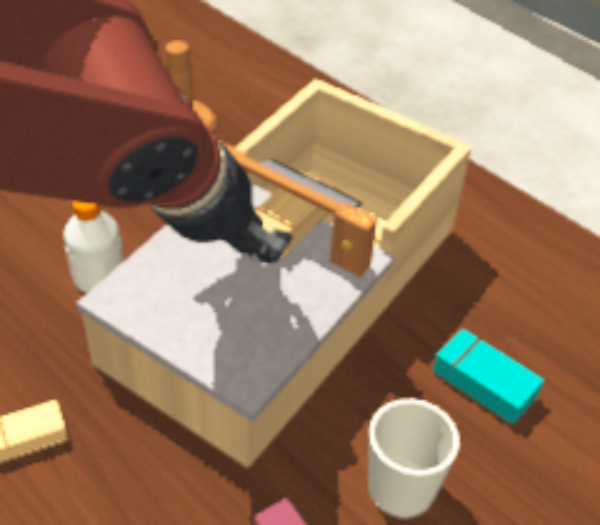

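The fingertips (about 265,245) are behind the offcut. Its nose is through the doorway, and the flap is lifted at (320,185).

```bash
python3 - <<'E'
from h import *
A=att(YAW,30,1)
for x in(-30,-20,-12,-8,-5,-2,1):
  move_l(W(x,6,10),A,40);o=get_obs();print(x,round(o["t"],2),np.round(o["wrist_force"],2),np.round(o["tcp_pos"]-W(x,6,10),1))
  if np.linalg.norm(o["wrist_force"])>8:break
wait(.4)
im=get_image("top");r=spot_in("offcut_center","top");print([np.round(q["extent"]) for q in r])
im2=get_image("side")
c=lambda i,a:cv2.resize(cv2.cvtColor(i,cv2.COLOR_RGB2BGR)[a],(400,400))
cv2.imwrite("pics/s3.png",np.hstack([c(im,np.s_[80:240,170:330]),c(im2,np.s_[80:240,210:370])]))
print(get_obs()["t"],get_obs()["wrist_force"])
E
```

```text
-30 8.12 [ 0.2  -0.17  0.56] [0.3 0.  0.1]
-20 8.53 [ 0.48 -0.22 -0.39] [0.4 0.  0.1]
-12 8.88 [-0.43 -0.47  0.48] [0.5 0.  0.2]
-8 9.12 [-0.27 -0.18 -1.13] [ 0.4 -0.   0.2]
-5 9.38 [ 0.35  0.3  -0.55] [0.2 0.  0.1]
-2 9.62 [ 0.02 -0.37 -0.85] [0.2 0.  0.1]
1 9.88 [ 0.68 -0.23  0.01] [0.3 0.  0.1]
[array([226., 115.,  22.,  34.]), array([320., 238.,  31.,  20.]), array([316., 141.,  39.,  24.])]
10.425 [-0.22800733 -0.11700708  0.33504504]
```

View pics/s3.png

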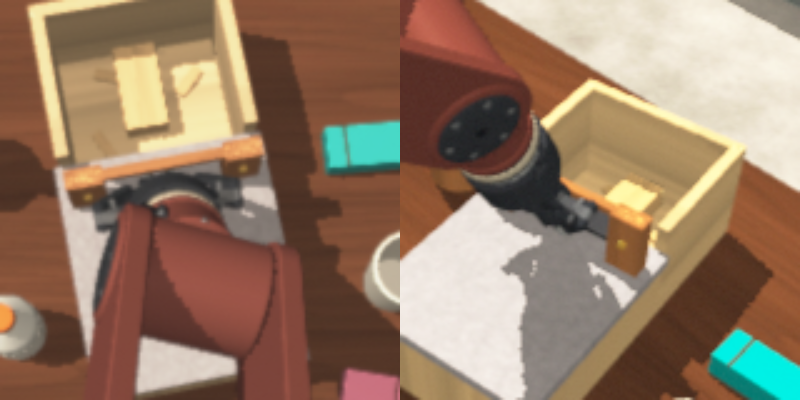

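The offcut lies in the box (left half, around (140,88)), and the fingers are still under the lintel. Next I draw them straight back out and lift clear.

```bash
python3 - <<'E'
from h import *
A=att(YAW,30,1)
move_l(W(-70,6,11),A,60)
move_l(W(-150,6,20),A,90)
move_l(W(-165,6,110),A,100)
wait(1)
im=get_image("top");im2=get_image("side")
c=lambda i,a:cv2.resize(cv2.cvtColor(i,cv2.COLOR_RGB2BGR)[a],(400,400))
cv2.imwrite("pics/s4.png",np.hstack([c(im,np.s_[80:240,170:330]),c(im2,np.s_[80:240,210:370])]))
o=get_obs();print(o["t"],o["wrist_force"])
E
```

```text
14.9583 [ 0.63370879 -0.09945756 -0.47193562]
```

View pics/s4.png

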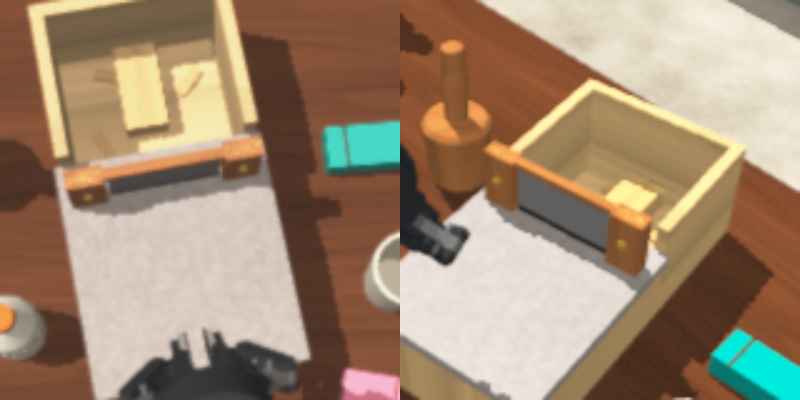

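The flap hangs shut (right half, around (560,215)), the offcut is in the box at (140,88), and the fingers are clear of everything.

```bash
python3 -c "
from station import *
print(sign_off())"
```

```text
the job is handed in; nothing more can be done
None
```

I pushed the offcut through the flap and it dropped into the box; the fingers are drawn back, the flap hangs shut, and the job was handed in at about 15 s of the 38 s allowed.

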